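# Zero the gauge, release the catch and hold the mending press down

## Task

First turn the knob on the load gauge until its red pointer reads zero at the green mark. Then flip the red safety catch on the press over, outwards until it lies flat, and pull the lever it guards by its wooden grip towards the front of the press, all the way to its stop; finish while still holding the lever there, as it springs back if let go. Leave the other things on the table and the press where they are.

Things in the scene. Friction and masses are not known exactly. Their poses are not given: they have to be found in the camera images.
- press: green bench press, fixed, for flattening paper mends. Origin: centre of its underside, on the vertical spindle axis; x away from its operator's side, y to the operator's left, z up. Base 200 (x) x 260 (y) x 25 mm; crossbeam 64 (x) x 260 (y) mm from z 125 to 160 mm over the spindle. Its steel platen comes down as the lever is pulled.
- lever_hub (a point): on the press's spindle axis, 195 mm above the table: the vertical axis about which the lever swings. Hub is 46 mm dia, top at 209 mm.
- lever_grip (a point): middle of the upper part of the lever's grip: an upright round wooden post 22 mm dia at the end of the lever, 140 mm from the spindle axis, standing from 205 to 275 mm above the table; this point lies on the post's axis at 245 mm. The steel lever arm below it is 18 mm wide, from 185 to 205 mm above the table, and runs straight from the hub.
- lever (a joint): swing of the lever about the vertical hub axis, rad: 0 at rest (arm pointing along the press's +y), growing anticlockwise seen from above, so that the grip comes towards the press's -x side (the operator); stop at 1.05 (fully pulled). A spring always drives it back to 0: at the grip about 3 N at the start, 10 N at the stop. While the catch stands, the catch blocks the arm mechanically.
- catch_tip (a point): free end of the safety catch: a red paddle with a yellow tip, 74 mm long, 13 mm (press x) x 9 mm, standing just in front (press -x side) of the lever arm; the tip is about 240 mm above the table when closed, so some 35 mm of paddle stands above the arm. It is hinged at its foot, 168 mm above the table, at press x = -18 mm, y = +78 mm, about an axis along press x.
- catch (a joint): angle of the safety catch, rad: 0 closed (leaning 0.2 rad towards the spindle, kept so by its weight), grows as the tip goes over in the press's +y direction, outwards from the spindle; past 0.2 it falls on by itself to its stop at 1.75 (open, lying flat below the lever arm) and stays. Turns very lightly.
- gauge: grey box 130 x 130 x 48 mm, fixed: the press's load gauge, with a white dial of 112 mm dia on top. Origin underside centre. A broad green zero mark on the dial lies in the box's +x direction from the centre; thin black ticks follow every 15 degrees.
- knob_grip (a point): on the axis of the gauge's black zero knob, 72 mm above the table; turns with the knob, its x axis along the bar towards the red pointer. The bar is 44 mm long (x), 14 mm wide (y), from 58 to 84 mm above the table, on a disc 50 mm dia; a red line on its top and a red tip show the pointer's end.
- zero_knob (a joint): angle of the knob's pointer from the green zero mark, rad, positive anticlockwise seen from above; 0 reads zero. Stays where it is left (friction 0.05 N m); starts 0.5 to 1.3.
- brass_weight: bystander, loose: brass cylinder 36 mm dia, 35 mm tall, standing on the press's crossbeam at the end away from the lever; origin at the centre of its underside
- brush_cup: bystander, loose: white ceramic cup 80 mm dia, 100 mm tall, brushes sticking out to 190 mm; origin underside centre
- paste_jar: bystander, loose: capped jar 60 mm dia, 75 mm tall; origin underside centre
- loupe: bystander, loose: black eyepiece 44 mm dia, 40 mm tall; origin underside centre
- soft_brush: bystander, loose: hand brush lying near the gauge on the robot's side; origin underside centre, x along it
- dish: bystander, loose: blue bowl 90 mm dia, 30 mm tall; origin underside centre

How it is judged:
On the way, in this order (a step that is already met when the one before it is completed fails the run):
1. the knob's pointer reads zero, the catch still closed (value of joint zero_knob between -0.12 and 0.12 rad and value of joint catch below 0.4 rad), for 0.2 s.
2. the safety catch lies open, the lever not yet pulled (value of joint catch above 1.45 rad and value of joint lever below 0.15 rad), for 0.2 s.
3. the lever is pulled to its stop (value of joint lever above 0.92 rad), for 0.2 s.
At the end, for the whole second after the job is handed in: The lever is held still by the robot (at least 2 N) at its stop (over 0.92 of 1.05 rad), the catch lies open (over 1.45 rad), the zero knob is within 0.12 rad of zero (value of joint lever above 0.92 rad and velocity of joint lever between -0.15 and 0.15 rad/s and value of joint catch above 1.45 rad and value of joint zero_knob between -0.12 and 0.12 rad and contact force between any of the fingers, the arm and lever above 2 N); the arm keeps its last pose, push and grip.
It fails at once if another thing on the table or press was moved by more than 30 mm (distance of any of brass_weight, brush_cup, paste_jar, loupe, soft_brush, dish from where it was at the start of the episode above 0.03 m).
It also fails if it takes over 72 s, if anything falls off the work surface, if the arm or the gripper's body presses on something with over 40 N, if the wrist force passes 120 N, or if a joint passes its speed limit or range.

## Robot

A 6-joint arm with a two-finger parallel gripper is mounted at the origin on the work surface. World frame = base frame: x ahead of the robot, y to its left, z up, the work surface at z = 0. Lengths are in m, angles in rad, forces in N, time in s.
With the tool pointing down it reaches from about 0.3 to 0.775 m from the base axis. Payload 14.6 kg.
Tool frame: the origin (TCP) lies at the very end of the fingers, on their centre line; the grasp point (between the pads) lies manip.grip_depth behind it (manip.grip_depth is the distance from the TCP to the grasp point, in m); z points along the fingers, y is the line along which they close (so a half turn about z gives the same grasp; the last joint's range is limited). The gripper opens to 94 mm and grips with 3 to 60 N. Pads are 16 mm wide; open, the fingers measure 119 mm over their backs; the gripper's body (75 mm by 177 mm) begins 78 mm behind the grasp point.
Start: joints at [1.171, 0.3, 1.521, -0, 1.321, -0.067], TCP at [0.18, 0.52, 0.182] pointing down, gripper open.
Joint ranges: [-3.03, 3.03], [-0.79, 2.21], [0.23, 2.52], [-1.04, 4.18], [0, 3.07], [-2.55, 2.55]. Speed limits (rad/s): [2.22, 2.22, 2.57, 3.14, 3.14, 3.14].

## Interface

Orientations are given as a unit quaternion [w, x, y, z].
In Python, from cell import manip gives the robot as it stands. The module is installed in compiled form; this text tells all that it offers.
- The arm moves only by the tool jog_arm, never from a script. Its argument "moves" is a list of rows, each a list of 2 entries, a list of its own where there are three numbers: the shift along the world's x, y, z in units of 25 mm (1.0 is 25 mm), then the turn about the world's z in units of 8 degrees (1.0 is 8 degrees). In form: [[[dx, dy, dz], yaw], ...]. A call has 1 to 12 rows; each row is the pose to reach, as a shift and turn from the pose commanded when the call began; what a row does not reach only later rows make up. A row lasts 1/8 s, in which the tool goes at most 62.5 mm and 10.7 degrees, less where a joint would pass 70% of its speed; a pose out of reach is approached as far as the arm can. A call with a gripper value outside its range is refused whole. "fingers" is the closure, from -1 (fully open) to 1 (shut), set as the call begins (left out, the last holds). The fingers move at their own pace and stop on an object; "newtons" is the grip in N (left out, the last holds). Time passes only in rows, so rows that repeat a pose let the fingers close. It gives the time, the measured TCP pose, the force, the opening and the grip force at its end, in the units of the state.
- manip.state(): the state, without advancing time (a new reading comes with each control period).
- manip.camera(name): name is "scene" or "top" or "wrist"; returns (picture, depth): 400x640x3 uint8, red, green, blue; 400x640 float32, m along the optical axis (not along the pixel's ray), 0 where there is no reading.
- manip.camera_model(name): a dict with "K" (3x3 intrinsics, pixels), "position" and "attitude" of the camera in the world. Camera axes: x right, y down, z forward; pixel columns grow to the right and rows downward; lengths in m; the calibration is good to about 2 mm. The wrist camera is an equidistant fisheye: a pixel r from the principal point sees the ray r / f radians off the axis. A picture is of the moment at which its call begins: read the wrist's pose just before it. camera_model takes no time and is no camera call; for the wrist camera it gives the pose at the moment of the call.
- manip.hand_in(): hands the job in; it is judged then, once.
The state is a dict: "t": time; "qpos": joint angles; "qd": joint speeds; "effort": joint torques, N m; "position": TCP position; "eef_rot": TCP orientation; "ft_force": force on the tool from outside, world axes, zero at the start; "moment": the same for the moment, N m; "finger_gap": finger opening in m; "finger_force": force on a finger pad.
Only numpy, scipy, OpenCV 4.12 (cv2) and the standard library are available. Lean on these libraries where they do the work, as an engineer would, in place of code of your own. Each camera call takes 0.05 s, during which the arm holds its last target. There are 200 camera calls.

## Working session

There is one attempt and no reset: what is moved stays moved. The work goes in short steps, Python scripts to look and compute and a tool call to move; the robot and the scene stay as the last step left them, time stands still between calls to the robot, and variables do not carry over. Pictures are saved under pics/ and viewed, at most 10 in all, crops included, and the job is handed in when it is done.

Besides the shell and the picture viewer there is one more tool, called as name([rows], argument=value, ...), one row to a line, values as JSON. jog_arm: Moves the arm, as the interface text tells. Its arguments: {"type":"object","properties":{"moves":{"type":"array","items":{"type":"array"}},"fingers":{"type":"number"},"newtons":{"type":"number"}},"required":["moves"]}

```bash
mkdir -p pics; cat > h.py <<'E'
import numpy as np, cv2
from cell import manip
from scipy.spatial.transform import Rotation as R
def rot(a):
    a=np.array(a,float)
    return a if a.shape==(3,3) else R.from_quat(a[[1,2,3,0]]).as_matrix()
def grab(n):
    m=manip.camera_model(n); p,d=manip.camera(n); return p,d,m
def cloud(d,m):
    K=np.array(m["K"]); v,u=np.mgrid[:d.shape[0],:d.shape[1]]
    c=np.stack([(u-K[0,2])/K[0,0]*d,(v-K[1,2])/K[1,1]*d,d],-1)
    return c@rot(m["attitude"]).T+np.array(m["position"])
E
python3 - <<'E'
from h import *
for n in("scene","top"):
    p,d,m=grab(n); cv2.imwrite(f"pics/{n}0.png",p[...,::-1]); np.savez(f"{n}0.npz",p=p,d=d,K=m["K"],position=m["position"],attitude=m["attitude"]); print(n,m)
s=manip.state(); print(s,manip.grip_depth)
E
```

```text
scene {'K': array([[386.51117417,   0.        , 310.49020072],
       [  0.        , 386.51117417, 196.66503583],
       [  0.        ,   0.        ,   1.        ]]), 'position': array([ 0.95226755, -0.33954043,  0.9729718 ]), 'attitude': array([-0.27671885,  0.87432107,  0.37789456, -0.12722041])}
top {'K': array([[384.98059856,   0.        , 322.73065617],
       [  0.        , 384.98059856, 199.00973632],
       [  0.        ,   0.        ,   1.        ]]), 'position': array([0.4542074 , 0.04455062, 1.28484419]), 'attitude': array([ 0.01665288, -0.70652422,  0.7074011 , -0.01139702])}
{'t': 0.1, 'qpos': array([ 1.17139613e+00,  3.00430927e-01,  1.52147148e+00, -1.19531089e-05,
        1.32069276e+00, -6.66006379e-02]), 'qd': array([-9.24182364e-05, -3.07190773e-03, -1.20316143e-03,  5.42773440e-05,
        1.51568808e-04, -1.55894103e-04]), 'effort': array([-1.23467387e-03, -5.32647300e+01, -3.53277791e+01,  7.08534429e-02,
        2.34547199e-02, -5.37393225e-05]), 'position': array([0.17959314, 0.51960017, 0.18145474]), 'eef_rot': array([-1.10105071e-04,  1.65631454e-01,  9.86187594e-01, -4.89045911e-04]), 'ft_force': array([ 0.58424937,  0.083272  , -0.0553568 ]), 'moment': array([0.0355915 , 0.00244257, 0.03397981]), 'finger_force': 0.0, 'finger_gap': 0.09366386663488355} 0.0188
```

View pics/top0.png

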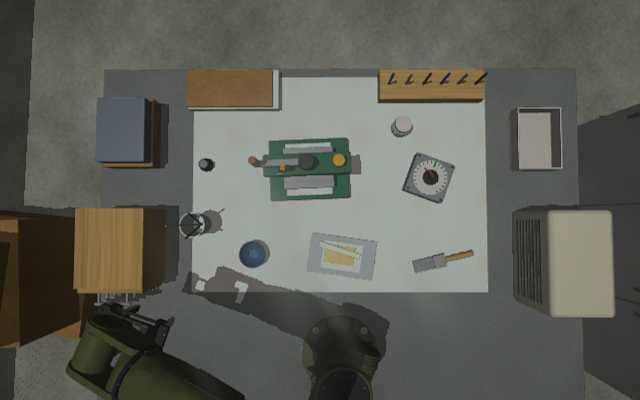

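View pics/scene0.png

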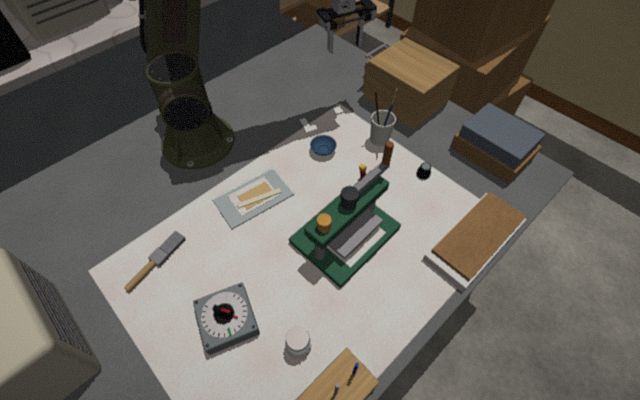

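The top view has world +x up and +y to the left. The press is at about (307,165) with the grip at (252,160), the catch near (283,168) and the weight at (339,159); the gauge is at (429,176). In the scene view, the green mark is at (229,331), the red pointer at (232,317) and the grip at (388,150).

```bash
cat > m.py <<'E'
from h import *
def ray(m,u,v,z):
    K=np.array(m["K"]); r=rot(m["attitude"])@np.array([(u-K[0,2])/K[0,0],(v-K[1,2])/K[1,1],1]); o=np.array(m["position"]); return o+r*(z-o[2])/r[2]
if __name__=="__main__":
  for n in("top","scene"):
    m=dict(np.load(n+"0.npz")); p=m["p"]; W=cloud(m["d"],m); hsv=cv2.cvtColor(p,cv2.COLOR_RGB2HSV); H,S,V=[hsv[...,i].astype(int) for i in range(3)]
    X,Y,Z=W[...,0],W[...,1],W[...,2]
    def rep(name,mask,z=None):
        k,lab,st,ce=cv2.connectedComponentsWithStats(mask.astype(np.uint8))
        for i in range(1,k):
            if st[i,4]>=4:
                q=W[lab==i]; print(n,name,st[i,4],ce[i].round(1),"med",np.median(q,0).round(3),"ray",None if z is None else ray(m,*ce[i],z).round(4))
    area=(X>0.3)&(X<0.85)&(Y>-0.45)&(Y<0.4)
    g=area&(X<.75)&(Y<-0.1)&(Y>-.42)
    rep("red",g&((H<8)|(H>172))&(S>130)&(V>70)&(Z<.15)&(Z>.03),.08)
    rep("green",g&(H>40)&(H<90)&(S>110)&(Z<.07)&(Z>.03)&(Y<-.18),.048)
    rep("knobblack",g&(V<60)&(Z>.05)&(Z<.12),.084)
    gm=g&(Z>.035)&(Z<.06)&(Y<-.15)
    pts=W[gm][:,:2].astype(np.float32); print(n,"gaugebox",cv2.minAreaRect(pts))
    pr=area&(Y>-.1)&(Y<.3)
    rep("hub",pr&(V<80)&(S<90)&(Z>.195)&(Z<.225),.209)
    rep("grip",pr&(Z>.225)&(Z<.29)&(Y>.12),.275)
    rep("yellow",pr&(H>17)&(H<35)&(S>140)&(V>90)&(Z>.14),.24)
    rep("catchred",pr&((H<8)|(H>172))&(S>130)&(Z>.14),.21)
    gb=pr&(H>55)&(H<95)&(S>90)&(Z>.01)&(Z<.035); print(n,"base",cv2.minAreaRect(W[gb][:,:2].astype(np.float32)))
    gb=pr&(H>55)&(H<95)&(S>90)&(Z>.145)&(Z<.175); print(n,"beam",cv2.minAreaRect(W[gb][:,:2].astype(np.float32)))
    c=p[110:230,230:470] if n=="top" else p[130:370,170:450]
    cv2.imwrite(f"pics/{n}c.png",cv2.resize(c,None,fx=3 if n=="top" else 2.4,fy=3 if n=="top" else 2.4,interpolation=cv2.INTER_CUBIC)[...,::-1])
E
python3 m.py
```

```text
top red 4 [425.5 169. ] med [ 0.599 -0.275  0.055] ray [ 0.5958 -0.2689  0.08  ]
top red 11 [430.6 172.5] med [ 0.586 -0.285  0.083] ray [ 0.5846 -0.2848  0.08  ]
top green 5 [434.6 164. ] med [ 0.615 -0.307  0.052] ray [ 0.6156 -0.3066  0.048 ]
top knobblack 150 [430.2 177.4] med [ 0.57  -0.285  0.061] ray [ 0.5691 -0.2821  0.084 ]
top gaugebox ((0.6186625957489014, -0.2505338191986084), (0.23479479551315308, 0.1912858784198761), 69.4678726196289)
top hub 212 [305.4 161.7] med [0.601 0.102 0.208] ray [0.602  0.1011 0.209 ]
top hub 12 [258.8 164.5] med [0.592 0.232 0.213] ray [0.5942 0.232  0.209 ]
top hub 4 [286.5 165. ] med [0.593 0.155 0.205] ray [0.5927 0.1542 0.209 ]
top hub 4 [280.5 171. ] med [0.576 0.171 0.206] ray [0.5758 0.171  0.209 ]
top grip 81 [252.9 161.4] med [0.595 0.238 0.272] ray [0.594  0.2363 0.275 ]
top grip 24 [281.5 167.5] med [0.582 0.165 0.239] ray [0.5776 0.1606 0.275 ]
top yellow 118 [338.4 159.7] med [0.609 0.009 0.195] ray [0.6028 0.0095 0.24  ]
top yellow 10 [281.1 166.2] med [0.586 0.167 0.239] ray [0.5854 0.1658 0.24  ]
top base ((0.604299008846283, 0
[... 766 characters left out ...]
56.5 189.2] med [0.608 0.104 0.209] ray [0.6089 0.1213 0.209 ]
scene grip 163 [387.8 150.2] med [0.602 0.235 0.259] ray [0.6103 0.2223 0.275 ]
scene grip 47 [362.  167.2] med [0.585 0.163 0.239] ray [0.6035 0.1379 0.275 ]
scene yellow 22 [362.1 166.6] med [0.586 0.163 0.24 ] ray [0.5851 0.1633 0.24  ]
scene yellow 142 [323.7 219.7] med [0.611 0.007 0.196] ray [ 0.6304 -0.0123  0.24  ]
scene catchred 18 [362.2 174.6] med [0.585 0.168 0.207] ray [0.5878 0.1646 0.21  ]
scene base ((0.6068800091743469, 0.09931735694408417), (0.1955460011959076, 0.2568594217300415), 2.28664493560791)
scene beam ((0.6048685908317566, 0.09900254011154175), (0.06501580774784088, 0.2558787763118744), 2.2409508228302)
```

View pics/topc.png

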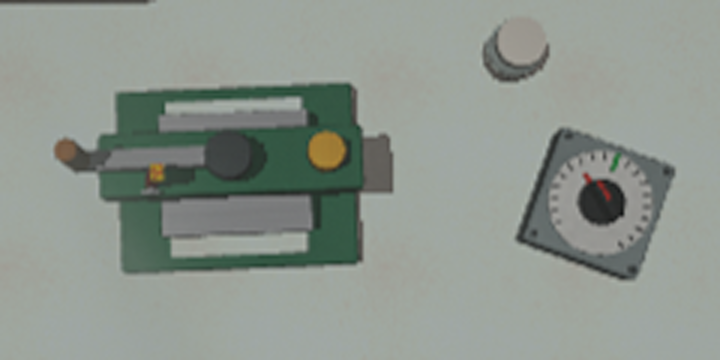

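The crop confirms the layout: the gauge is turned about -20°, the pointer is about 53° anticlockwise of the green mark, and the catch tip at (156,172) in the crop stands in front of the arm. Next I refine the gauge.

```bash
cat > g.py <<'E'
from m import *
for n in("top","scene"):
    m=dict(np.load(n+"0.npz")); p=m["p"]; W=cloud(m["d"],m); hsv=cv2.cvtColor(p,cv2.COLOR_RGB2HSV); H,S,V=[hsv[...,i].astype(int) for i in range(3)]
    v,u=np.mgrid[:400,:640]
    P=np.stack([ray(m,a,b,.048) for a,b in zip(u.ravel(),v.ravel())]).reshape(400,640,3)
    near=np.hypot(P[...,0]-.572,P[...,1]+.293)<.11
    hb=near&(W[...,2]>.036)&(W[...,2]<.058)
    mk=cv2.morphologyEx(hb.astype(np.uint8),cv2.MORPH_OPEN,np.ones((3,3)))
    print(n,"box",cv2.minAreaRect(P[mk>0][:,:2].astype(np.float32)))
    d=(near&(V>np.percentile(V[hb],55))&hb).astype(np.uint8)
    d=cv2.morphologyEx(d,cv2.MORPH_CLOSE,np.ones((7,7))); c=max(cv2.findContours(d,0,2)[0],key=cv2.contourArea)
    h=cv2.convexHull(c)[:,0]; q=np.array([ray(m,a,b,.048)[:2] for a,b in h],np.float32); print("dial",cv2.fitEllipse(q))
    gr=near&(H>40)&(H<90)&(S>110)&(np.hypot(P[...,0]-.616,P[...,1]+.306)<.02); print("green",P[gr].mean(0)[:2])
    rd=near&((H<8)|(H>172))&(S>110)&(V>60)
    for z,ms in((.084,rd&(W[...,2]>.07)),):
        q=np.array([ray(m,a,b,z)[:2] for b,a in np.argwhere(ms)],np.float32); print("redline",q.mean(0),cv2.fitLine(q,2,0,.01,.01).ravel())
    q=W[near&(V<70)&(W[...,2]>.074)&(W[...,2]<.095)]; print("bar top",len(q),q.mean(0),cv2.minAreaRect(q[:,:2].astype(np.float32)))
E
python3 g.py
```

```text
top box ((0.5712231993675232, -0.2874348759651184), (0.13081133365631104, 0.1302347481250763), 69.71182250976562)
dial ((0.5735006332397461, -0.290363609790802), (0.10994637757539749, 0.11221085488796234), 94.93004608154297)
green [ 0.6156275  -0.30663354]
redline [ 0.58319896 -0.28508043] [ 0.8874147   0.460972    0.58319896 -0.28508043]
bar top 54 [ 0.56936219 -0.28779455  0.08288637] ((0.5719298124313354, -0.28798598051071167), (0.04193904623389244, 0.013144317083060741), 29.782978057861328)
scene box ((0.5755066871643066, -0.2895461320877075), (0.1298259049654007, 0.13321763277053833), 69.85149383544922)
dial ((0.5625011324882507, -0.28691285848617554), (0.11451317369937897, 0.1332230269908905), 82.5414047241211)
green [ 0.61617419 -0.30542214]
redline [ 0.58183306 -0.28328094] [ 0.8679543   0.49664402  0.5818331  -0.28328094]
bar top 94 [ 0.57474107 -0.29044523  0.08385832] ((0.5744937658309937, -0.2889825701713562), (0.041678767651319504, 0.014187205582857132), 33.11556625366211)
```

jog_arm([
  [[0,0,3],0],
  [[0,0,5.5],0],
  [[2,-4,5.5],-1.3],
  [[3,-6,5.5],-2.6],
  [[4,-8,5.5],-3.9],
  [[5,-10,5.5],-5.2],
  [[6,-12,5.5],-6.5],
  [[7,-14,5.5],-7.8],
  [[8,-16,5.5],-9],
  [[9,-18,5.5],-10.3],
  [[10,-20,5.5],-11.6],
  [[11,-22,5.5],-12.9],
], fingers=-1)

```text
t: 1.6
position: [0.4551, -0.0323, 0.3193]
eef_rot: [-0.0, 0.877, 0.48, -0.0]
ft_force: [-0.7, 1.2, -0.5]
finger_gap: 0.0943
finger_force: 0.0
```

jog_arm([
  [[2,-3,0],-1.2],
  [[3,-6,0],-2.4],
  [[4,-8,0],-3.3],
  [[4.7,-10.3,0],-3.3],
  [[4.7,-10.3,-3],-3.3],
  [[4.7,-10.3,-5],-3.3],
  [[4.7,-10.3,-5],-3.3],
  [[4.7,-10.3,-5],-3.3],
])

```text
t: 2.6
position: [0.5727, -0.2876, 0.1966]
eef_rot: [0.001, 0.963, 0.27, 0.001]
ft_force: [-0.0, -0.2, 0.3]
finger_gap: 0.0941
finger_force: 0.0
```

```bash
cat > st.py <<'E'
from h import *
def st():
    s=manip.state(); r=rot(s["eef_rot"]); p=s["position"]
    print("t",s["t"],"pos",p.round(4),"yaw_y",np.degrees(np.arctan2(r[1,1],r[0,1])).round(2),"down",r[:,2].round(3),"F",s["ft_force"].round(1),"gap",s["finger_gap"],s["finger_force"],"q",s["qpos"].round(2)); return p
if __name__=="__main__": st()
E
python3 - <<'E'
from st import *
st(); m=manip.camera_model("wrist"); p,d=manip.camera("wrist"); print(m); cv2.imwrite("pics/w1.png",p[...,::-1])
E
```

```text
t 2.6 pos [ 0.5727 -0.2876  0.1966] yaw_y -58.65 down [ 0.002 -0.001 -1.   ] F [-0.  -0.2  0.3] gap 0.09409922980387947 0.0 q [-0.52  0.5   1.22  0.    1.43  0.5 ]
{'K': array([[309.70691629,   0.        , 316.26650558],
       [  0.        , 309.70691629, 196.98518592],
       [  0.        ,   0.        ,   1.        ]]), 'position': array([ 0.63363357, -0.24935795,  0.40014498]), 'attitude': array([ 0.10935758,  0.86530813, -0.48544362, -0.06022663])}
```

View pics/w1.png

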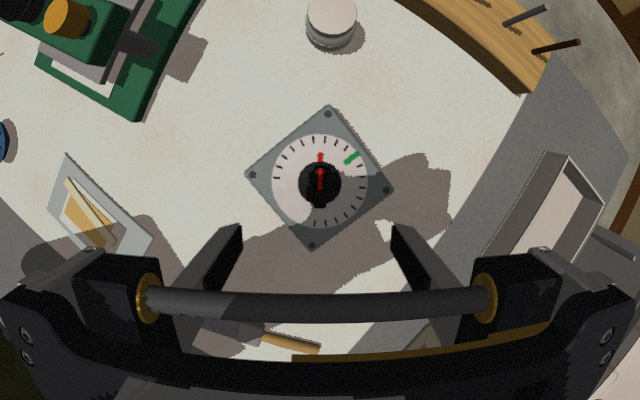

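The wrist view shows the bar pointing straight up, square to the finger line. The red tip is at (320,157), the bar centre near (320,185) and the green mark at (352,158). A fisheye cast will check the centre.

```bash
cat > fe.py <<'E'
from st import *
def fray(m,u,v,z):
    K=np.array(m["K"]); a=np.array([u-K[0,2],v-K[1,2]]); r=np.hypot(*a); t=r/K[0,0]
    c=np.r_[a/r*np.sin(t),np.cos(t)]; w=rot(m["attitude"])@c; o=np.array(m["position"]); return (o+w*(z-o[2])/w[2])[:2]
def read():
    m=manip.camera_model("wrist"); p,d=manip.camera("wrist")
    hsv=cv2.cvtColor(p,cv2.COLOR_RGB2HSV); H,S,V=[hsv[...,i].astype(int) for i in range(3)]
    v,u=np.mgrid[:400,:640]; near=np.hypot(u-320,v-180)<75
    rd=near&((H<8)|(H>172))&(S>120)&(V>70); k,l,s,c=cv2.connectedComponentsWithStats(rd.astype(np.uint8))
    for i in range(1,k):
        if s[i,4]>3: print("red",s[i,4],c[i].round(1),fray(m,*c[i],.084).round(4),fray(m,*c[i],.058).round(4),fray(m,*c[i],.05).round(4))
    gr=near&(H>40)&(H<85)&(S>110); print("green",fray(m,*c[0]*0+np.argwhere(gr).mean(0)[::-1],.048))
    dm=(near&(V>140)&(S<50)).astype(np.uint8); dm=cv2.morphologyEx(dm,cv2.MORPH_CLOSE,np.ones((9,9)))
    cc=max(cv2.findContours(dm,0,2)[0],key=cv2.contourArea); q=np.array([fray(m,*x,.048) for x in cv2.convexHull(cc)[:,0]],np.float32); print("dial",cv2.fitEllipse(q))
    bk=near&(V<45); print("black", np.argwhere(bk).mean(0)[::-1], fray(m,*np.argwhere(bk).mean(0)[::-1],.065))
if __name__=="__main__": st(); read()
E
python3 fe.py
```

```text
t 2.65 pos [ 0.5731 -0.2877  0.1976] yaw_y -58.64 down [ 0.003 -0.002 -1.   ] F [0.8 0.2 0.7] gap 0.09383734141889633 0.0 q [-0.52  0.5   1.21  0.    1.43  0.5 ]
red 41 [319.2 157.3] [ 0.6028 -0.2729] [ 0.6003 -0.2749] [ 0.5995 -0.2755]
red 83 [319.4 177.7] [ 0.5847 -0.2843] [ 0.5807 -0.2872] [ 0.5795 -0.2881]
green [ 0.59619371 -0.30143962]
dial ((0.5820379257202148, -0.27882978320121765), (0.14400118589401245, 0.1795145720243454), 58.26666259765625)
black [321.62559564 186.10074881] [ 0.57494492 -0.29351252]
```

jog_arm([
  [[0,-0.04,-2],0],
  [[0,-0.04,-4],0],
  [[0,-0.04,-5],0],
  [[0,-0.04,-5.35],0],
  [[0,-0.04,-5.35],0],
  [[0,-0.04,-5.35],0],
])

```text
t: 3.45
position: [0.573, -0.2891, 0.0627]
eef_rot: [0.001, 0.963, 0.27, 0.001]
ft_force: [-0.2, 0.2, -0.3]
finger_gap: 0.0941
finger_force: 0.0
```

jog_arm([
  [[0,0,0],0],
  [[0,0,0],0],
  [[0,0,0],0],
  [[0,0,0],0],
  [[0,0,0],0],
  [[0,0,0],0],
  [[0,0,0],0],
  [[0,0,0],0],
], fingers=1, newtons=15)

```text
t: 4.45
position: [0.5724, -0.289, 0.0608]
eef_rot: [0.0, 0.963, 0.27, 0.0]
ft_force: [7.2, -10.5, -2.2]
finger_gap: 0.0175
finger_force: 6.3
```

```bash
python3 st.py
```

```text
t 4.45 pos [ 0.5724 -0.289   0.0608] yaw_y -58.67 down [ 0.001 -0.001 -1.   ] F [  7.2 -10.5  -2.2] gap 0.01751385596886091 6.349852681159973 q [-0.52  0.61  1.36 -0.    1.17  0.5 ]
```

jog_arm([
  [[0.03,-0.05,0],0],
  [[0.03,-0.05,0],0],
  [[0.05,-0.08,0],0],
  [[0.05,-0.08,0],0],
  [[0.05,-0.08,0],0],
])

```text
t: 5.08
position: [0.5734, -0.2903, 0.0612]
eef_rot: [-0.0, 0.963, 0.27, -0.0]
ft_force: [-2.4, 3.8, 8.2]
finger_gap: 0.0004
finger_force: 3.9
```

```bash
python3 - <<'E'
from st import *
st(); p,d=manip.camera("wrist"); cv2.imwrite("pics/w2.png",cv2.resize(p[90:310,180:460],None,fx=2.5,fy=2.5)[...,::-1])
E
```

```text
t 5.075 pos [ 0.5734 -0.2903  0.0612] yaw_y -58.66 down [-0.     0.001 -1.   ] F [-2.4  3.8  8.2] gap 0.000380105749223824 3.893192029790953 q [-0.53  0.62  1.35  0.    1.17  0.5 ]
```

View pics/w2.png

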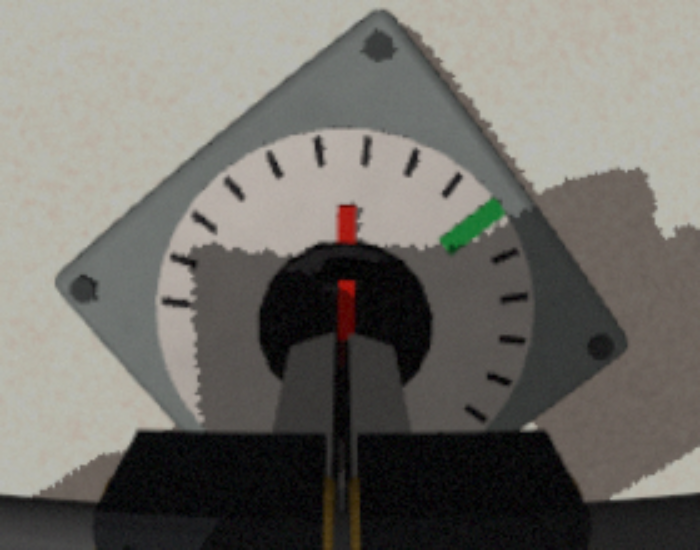

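The picture shows the fingertips at crop (345,335) nearly shut, with the disc centre at about (345,320). The bar is apparently not between them, so I check the depths.

```bash
python3 - <<'E'
from fe import *
st()
m=manip.camera_model("wrist"); p,d=manip.camera("wrist"); K=np.array(m["K"])
def pt(u,v):
    a=np.array([u-K[0,2],v-K[1,2]]); r=np.hypot(*a); t=r/K[0,0]; c=np.r_[a/r*np.sin(t),np.cos(t)]; c=c/c[2]*d[int(v),int(u)]
    return (rot(m["attitude"])@c+m["position"]).round(3)
for v in range(170,262,5): print(v,[pt(u,v).tolist() for u in (300,308,317,326,334)], p[v,317])
def proj(P):
    c=rot(m["attitude"]).T@(np.array(P)-m["position"]); r=np.hypot(c[0],c[1]); t=np.arctan2(r,c[2]); return (c[:2]/r*t*K[0,0]+K[:2,2]).round(1)
print("tcp",proj(m["position"]*0+manip.state()["position"]),"centre84",proj([.573,-.289,.084]),"c58",proj([.573,-.289,.058]))
p,d,m=grab("scene"); W=cloud(d,m); q=W[(np.hypot(W[...,0]-.573,W[...,1]+.289)<.05)]; print(len(q))
cv2.imwrite("pics/s2.png",cv2.resize(p[230:370,150:310],None,fx=4,fy=4,interpolation=cv2.INTER_CUBIC)[...,::-1])
E
```

```text
t 5.125 pos [ 0.5734 -0.2903  0.0612] yaw_y -58.66 down [-0.     0.001 -1.   ] F [-2.5  2.4  7.6] gap 0.00030745621168284693 3.886771217803471 q [-0.53  0.62  1.35  0.    1.17  0.5 ]
170 [[0.599, -0.261, 0.052], [0.601, -0.266, 0.05], [0.605, -0.271, 0.052], [0.608, -0.276, 0.051], [0.611, -0.281, 0.05]] [180 171 166]
175 [[0.595, -0.263, 0.05], [0.598, -0.268, 0.049], [0.603, -0.272, 0.057], [0.605, -0.278, 0.051], [0.608, -0.283, 0.05]] [168  31  29]
180 [[0.592, -0.265, 0.051], [0.595, -0.269, 0.051], [0.599, -0.274, 0.056], [0.602, -0.28, 0.051], [0.605, -0.285, 0.052]] [166  28  22]
185 [[0.589, -0.267, 0.05], [0.592, -0.271, 0.05], [0.596, -0.276, 0.056], [0.599, -0.282, 0.051], [0.602, -0.287, 0.051]] [166  30  23]
190 [[0.586, -0.268, 0.051], [0.591, -0.272, 0.059], [0.594, -0.278, 0.058], [0.597, -0.283, 0.058], [0.599, -0.288, 0.055]] [30 31 33]
195 [[0.585, -0.27, 0.059], [0.588, -0.274, 0.058], [0.593, -0.278, 0.069], [0.596, -0.283, 0.068], [0.597, -0.289, 0.059]] [1 0 0]
200 [[0.582, -0.271, 0.059], [0.589, -0.274, 0.077], [0.593, -0.278, 0.082], [0.596, -0.283, 0.08], 
[... 1009 characters left out ...]
], [0.579, -0.281, 0.114], [0.58, -0.286, 0.11], [0.584, -0.289, 0.113], [0.586, -0.293, 0.113]] [2 4 2]
245 [[0.577, -0.278, 0.12], [0.579, -0.281, 0.119], [0.581, -0.286, 0.117], [0.584, -0.289, 0.12], [0.586, -0.292, 0.12]] [10  5  9]
250 [[0.577, -0.278, 0.125], [0.579, -0.281, 0.126], [0.58, -0.286, 0.123], [0.584, -0.289, 0.126], [0.586, -0.292, 0.126]] [12  8 14]
255 [[0.577, -0.278, 0.131], [0.579, -0.282, 0.131], [0.58, -0.286, 0.128], [0.583, -0.289, 0.131], [0.586, -0.292, 0.132]] [4 2 4]
260 [[0.578, -0.278, 0.137], [0.58, -0.281, 0.139], [0.581, -0.286, 0.135], [0.584, -0.289, 0.137], [0.585, -0.292, 0.137]] [5 2 9]
tcp [317.  224.7] centre84 [315.  236.2] c58 [315.1 222.6]
4598
```

View pics/s2.png

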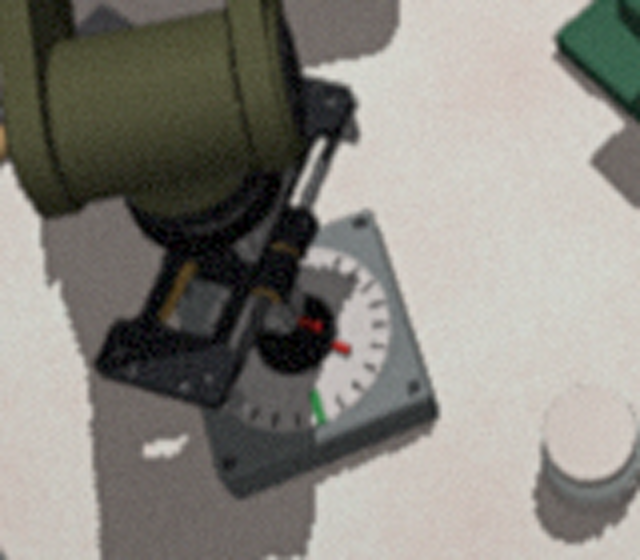

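The fingers have reported nearly zero gap with the bar's top right in front of them, so something is off. I open up and look again.

jog_arm([
  [[0,0,0.04],0],
  [[0,0,0.04],0],
  [[0,0,0.04],0],
  [[0,0,0.04],0],
  [[0,0,0.04],0],
  [[0,0,0.04],0],
], fingers=-0.2)

```text
t: 5.98
position: [0.5734, -0.2907, 0.0617]
eef_rot: [-0.0, 0.963, 0.27, -0.0]
ft_force: [-0.1, 0.0, -0.5]
finger_gap: 0.0552
finger_force: 0.0
```

```bash
python3 - <<'E'
from fe import *
st()
m=manip.camera_model("wrist"); p,d=manip.camera("wrist"); K=np.array(m["K"])
cv2.imwrite("pics/w3.png",cv2.resize(p[130:310,200:440],None,fx=3,fy=3)[...,::-1])
def pt(u,v):
    a=np.array([u-K[0,2],v-K[1,2]]); r=np.hypot(*a); t=r/K[0,0]; c=np.r_[a/r*np.sin(t),np.cos(t)]; c=c/c[2]*d[int(v),int(u)]
    return (rot(m["attitude"])@c+m["position"]).round(3)
for v in range(190,275,6): print(v,[pt(u,v).tolist() for u in (300,305,310,317,324,329,334)])
E
```

```text
t 5.975 pos [ 0.5734 -0.2907  0.0617] yaw_y -58.67 down [-0.  0. -1.] F [-0.1  0.  -0.5] gap 0.05521369205646125 0.0 q [-0.53  0.62  1.35 -0.    1.17  0.5 ]
190 [[0.587, -0.269, 0.054], [0.59, -0.271, 0.059], [0.591, -0.274, 0.059], [0.594, -0.278, 0.059], [0.597, -0.282, 0.06], [0.598, -0.285, 0.059], [0.599, -0.289, 0.055]]
196 [[0.585, -0.27, 0.06], [0.586, -0.273, 0.059], [0.591, -0.275, 0.072], [0.594, -0.278, 0.074], [0.596, -0.282, 0.073], [0.595, -0.287, 0.06], [0.597, -0.29, 0.06]]
202 [[0.581, -0.272, 0.059], [0.582, -0.276, 0.059], [0.591, -0.275, 0.085], [0.593, -0.279, 0.086], [0.595, -0.283, 0.084], [0.591, -0.29, 0.059], [0.593, -0.292, 0.06]]
208 [[0.577, -0.275, 0.06], [0.579, -0.278, 0.06], [0.587, -0.277, 0.085], [0.59, -0.28, 0.087], [0.591, -0.285, 0.083], [0.587, -0.292, 0.058], [0.589, -0.295, 0.059]]
214 [[0.573, -0.277, 0.059], [0.575, -0.28, 0.058], [0.584, -0.279, 0.086], [0.586, -0.283, 0.085], [0.589, -0.286, 0.085], [0.584, -0.294, 0.059], [0.586, -0.297, 0.06]]
220 [[0.57, -0.279, 0.06], [0.571, -0.282, 0.059], [0.581, -0.281, 0.085], [0.584, -0.284, 0.
[... 905 characters left out ...]
0.56, -0.314, 0.052]]
256 [[0.541, -0.295, 0.05], [0.544, -0.298, 0.051], [0.56, -0.294, 0.085], [0.562, -0.298, 0.084], [0.565, -0.301, 0.085], [0.553, -0.314, 0.051], [0.555, -0.317, 0.05]]
262 [[0.538, -0.297, 0.052], [0.539, -0.301, 0.051], [0.556, -0.296, 0.085], [0.558, -0.3, 0.084], [0.561, -0.303, 0.085], [0.549, -0.317, 0.051], [0.551, -0.319, 0.052]]
268 [[0.533, -0.3, 0.051], [0.535, -0.303, 0.051], [0.537, -0.307, 0.052], [0.539, -0.312, 0.049], [0.543, -0.316, 0.052], [0.544, -0.319, 0.051], [0.546, -0.323, 0.049]]
274 [[0.528, -0.303, 0.05], [0.53, -0.306, 0.051], [0.533, -0.309, 0.052], [0.535, -0.314, 0.05], [0.538, -0.319, 0.05], [0.54, -0.322, 0.051], [0.541, -0.326, 0.05]]
```

View pics/w3.png

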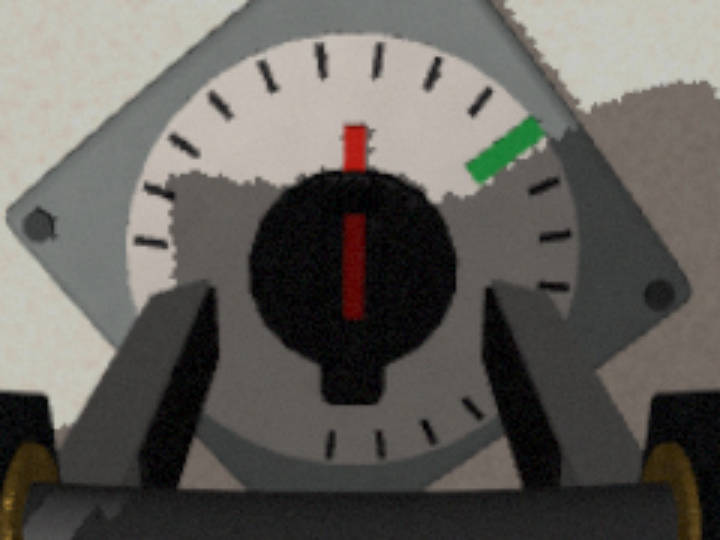

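The bar is well centred between the open fingers: bar at x≈353 in the crop, finger inner edges at 215 and 483. I will close to only about the bar's width this time, with a light force.

jog_arm([
  [[0,0,0],0],
  [[0,0,0],0],
  [[0,0,0],0],
  [[0,0,0],0],
  [[0,0,0],0],
  [[0,0,0],0],
], fingers=0.72, newtons=8)

```text
t: 6.78
position: [0.5734, -0.2907, 0.0617]
eef_rot: [-0.0, 0.963, 0.27, -0.0]
ft_force: [-0.7, -0.3, -0.2]
finger_gap: 0.0133
finger_force: 0.0
```

```bash
python3 st.py
```

```text
t 6.775 pos [ 0.5734 -0.2907  0.0617] yaw_y -58.67 down [-0.  0. -1.] F [-0.7 -0.3 -0.2] gap 0.013348340521902518 0.0 q [-0.53  0.62  1.35 -0.    1.17  0.5 ]
```

```bash
python3 - <<'E'
from fe import *
m=manip.camera_model("wrist"); p,d=manip.camera("wrist"); K=np.array(m["K"]); T=rot(manip.state()["eef_rot"]); o=manip.state()["position"]
def pt(u,v):
    a=np.array([u-K[0,2],v-K[1,2]]); r=np.hypot(*a); t=r/K[0,0]; c=np.r_[a/r*np.sin(t),np.cos(t)]; c=c/c[2]*d[int(v),int(u)]
    return ((T.T@(rot(m["attitude"])@c+m["position"]-o))*1000).round(0).astype(int).tolist()
for v in range(206,262,4): print(v,[pt(u,v) for u in range(285,350,6)])
E
```

```text
206 [[10, -23, 11], [13, -18, 3], [13, -14, 3], [13, -10, 2], [20, -5, -23], [21, -1, -25], [20, 2, -24], [20, 6, -24], [13, 11, 2], [13, 15, 3], [12, 20, 4]]
210 [[10, -22, 4], [10, -18, 3], [10, -14, 2], [10, -10, 2], [18, -5, -23], [18, -1, -24], [18, 2, -24], [17, 6, -22], [10, 11, 2], [10, 15, 1], [10, 19, 2]]
214 [[7, -22, 2], [7, -18, 2], [7, -14, 3], [7, -10, 2], [15, -5, -23], [15, -1, -24], [16, 2, -25], [15, 6, -23], [7, 11, 2], [7, 15, 3], [7, 20, 3]]
218 [[4, -23, 3], [4, -18, 2], [4, -14, 1], [4, -10, 3], [13, -5, -24], [13, -1, -24], [13, 2, -24], [13, 6, -24], [4, 11, 3], [4, 15, 3], [4, 20, 3]]
222 [[1, -23, 2], [1, -18, 2], [1, -14, 2], [1, -10, 3], [10, -5, -23], [10, -1, -24], [10, 2, -23], [10, 6, -24], [1, 11, 3], [1, 15, 2], [1, 20, 3]]
226 [[-2, -23, 1], [-2, -18, 2], [10, -12, -29], [8, -9, -26], [7, -5, -22], [8, -1, -25], [8, 2, -24], [7, 6, -22], [9, 9, -29], [9, 13, -29], [-2, 20, 3]]
230 [[10, -18, -38], [10, -15, -37], [10, -12, -38], [8, -8, -33], [5, -5, -23], [5, -1, -25], [5, 2, -24], [4, 6, -22], [10, 9, -38], [10, 12, -37], [10, 16, -37]]
234 [[10
[... 464 characters left out ...]
, 11, -55], [10, 14, -55]]
246 [[10, -16, -60], [10, -13, -60], [10, -10, -61], [8, -7, -57], [-6, -5, -23], [-5, -1, -25], [-6, 2, -23], [-6, 6, -24], [10, 8, -60], [10, 11, -61], [10, 14, -60]]
250 [[9, -16, -64], [9, -13, -64], [9, -10, -64], [6, -7, -56], [-9, -5, -23], [-9, -1, -24], [-9, 2, -24], [-9, 6, -22], [9, 8, -63], [10, 11, -64], [9, 14, -64]]
254 [[10, -15, -70], [10, -13, -70], [10, -10, -70], [4, -7, -57], [-12, -5, -22], [-12, -1, -23], [-11, 3, -24], [-12, 6, -24], [8, 8, -65], [10, 10, -69], [10, 13, -70]]
258 [[9, -15, -73], [9, -12, -73], [10, -9, -74], [2, -7, -57], [-14, -5, -24], [-15, -1, -23], [-14, 3, -23], [-15, 6, -22], [8, 7, -71], [10, 10, -75], [10, 13, -74]]
```

The visible fingertips end about 24 mm behind the reported TCP. That matches them having shut on top of the bar, so I open and go 22 mm deeper.

jog_arm([
  [[0,0,0],0],
  [[0,0,0],0],
  [[0,0,0],0],
  [[0,0,-0.4],0],
  [[0,0,-0.8],0],
  [[0,0,-0.8],0],
  [[0,0,-0.8],0],
], fingers=0.2)

```text
t: 7.7
position: [0.5735, -0.2907, 0.0417]
eef_rot: [-0.0, 0.963, 0.27, -0.0]
ft_force: [-0.1, -0.3, 0.7]
finger_gap: 0.0375
finger_force: 0.0
```

jog_arm([
  [[0,0,0],0],
  [[0,0,0],0],
  [[0,0,0],0],
  [[0,0,0],0],
  [[0,0,0],0],
  [[0,0,0],0],
], fingers=1, newtons=15)

```text
t: 8.45
position: [0.5738, -0.2911, 0.0419]
eef_rot: [0.001, 0.963, 0.27, 0.0]
ft_force: [3.7, -4.7, -1.1]
finger_gap: 0.0138
finger_force: 15.0
```

jog_arm([
  [[0,0,0],-1],
  [[0,0,0],-2],
  [[0,0,0],-3],
  [[0,0,0],-4],
  [[0,0,0],-5],
  [[0,0,0],-6],
  [[0,0,0],-6.44],
  [[0,0,0],-6.44],
  [[0,0,0],-6.44],
  [[0,0,0],-6.44],
])

```text
t: 9.7
position: [0.5737, -0.2902, 0.0419]
eef_rot: [-0.0, 0.985, -0.175, 0.0]
ft_force: [2.4, 4.3, 3.8]
finger_gap: 0.0141
finger_force: 15.0
```

```bash
cat > kn.py <<'E'
from fe import *
st(); m=manip.camera_model("wrist"); p,d=manip.camera("wrist"); hsv=cv2.cvtColor(p,cv2.COLOR_RGB2HSV); H,S,V=[hsv[...,i].astype(int) for i in range(3)]
v,u=np.mgrid[:400,:640]; near=np.hypot(u-320,v-190)<110
for n,ms,z in(("red",((H<8)|(H>172))&(S>120)&(V>50),.055),("green",(H>40)&(H<85)&(S>110)&(u>220)&(v<260)&(v>90),.048)):
    k,l,s,c=cv2.connectedComponentsWithStats((near&ms).astype(np.uint8))
    for i in range(1,k):
        if s[i,4]>8:
            q=fray(m,*c[i],z); print(n,s[i,4],c[i].round(1),q.round(4),"ang from centre",np.degrees(np.arctan2(*(q-[.5735,-.289])[::-1])).round(1))
E
python3 kn.py
```

```text
t 9.7 pos [ 0.5737 -0.2902  0.0419] yaw_y -110.12 down [ 0.     0.001 -1.   ] F [2.4 4.3 3.8] gap 0.014093362423250754 14.985189735889435 q [-0.53  0.64  1.37  0.    1.14  1.4 ]
red 127 [316.3 184.9] [ 0.6025 -0.3003] ang from centre -21.3
red 300 [316.5 229.3] [ 0.5746 -0.2903] ang from centre -48.8
green 277 [316.  158.1] [ 0.6177 -0.3057] ang from centre -20.7
```

The pointer is in line with the green mark (u 316.3 against 316.0). I release, lift and look.

jog_arm([
  [[0,0,0],0],
  [[0,0,0],0],
  [[0,0,0],0],
  [[0,0,2],0],
  [[0,0,4],0],
  [[0,0,6],0],
  [[0,0,6],0],
  [[0,0,6],0],
], fingers=0.1)

```text
t: 10.75
position: [0.5731, -0.2906, 0.1907]
eef_rot: [-0.0, 0.985, -0.175, -0.001]
ft_force: [-0.3, -0.6, 0.2]
finger_gap: 0.0421
finger_force: 0.0
```

```bash
python3 kn.py
```

```text
t 10.75 pos [ 0.5731 -0.2906  0.1907] yaw_y -110.19 down [-0.001  0.    -1.   ] F [-0.3 -0.6  0.2] gap 0.042096236745205844 0.0 q [-0.53  0.51  1.22 -0.    1.42  1.4 ]
red 44 [315.9 156. ] [ 0.6024 -0.3005] ang from centre -21.8
red 99 [315.8 178.9] [ 0.5783 -0.2916] ang from centre -28.8
green 85 [316.  140.9] [ 0.6175 -0.3062] ang from centre -21.4
```

The knob reads zero. Next I move above the spindle side of the catch with the fingers shut.

jog_arm([
  [[0,0,2],0],
  [[0,0,4],1.2],
  [[0,2,4],2.5],
  [[0,4,4],3.7],
  [[0,6,4],5],
  [[0,8,4],6.2],
  [[0,10,4],7.5],
  [[0,12,4],8.7],
  [[0.2,14,4],10],
  [[0.4,16,4],11.3],
  [[0.4,16.6,4],12.5],
  [[0.4,16.6,4],13.75],
], fingers=1)

```text
t: 12.3
position: [0.5831, 0.1257, 0.2898]
eef_rot: [-0.001, 0.706, 0.709, -0.001]
ft_force: [-0.3, -0.4, 0.5]
finger_gap: 0.0006
finger_force: 0.0
```

jog_arm([
  [[0,0,0],0],
  [[0,0,0],0],
  [[0,0,0],0],
])

```text
t: 12.68
position: [0.5834, 0.124, 0.2914]
eef_rot: [-0.0, 0.709, 0.705, -0.0]
ft_force: [-0.5, 0.1, -0.6]
finger_gap: 0.0006
finger_force: 0.0
```

```bash
python3 - <<'E'
from fe import *
st()
m=manip.camera_model("wrist"); p,d=manip.camera("wrist"); K=np.array(m["K"])
cv2.imwrite("pics/w4.png",p[...,::-1])
v,u=np.mgrid[:400,:640]; a=np.stack([u-K[0,2],v-K[1,2]],-1); r=np.hypot(a[...,0],a[...,1])[...,None]; t=r/K[0,0]
c=np.concatenate([a/r*np.tan(t),np.ones_like(r)],-1)*d[...,None]; W=c@rot(m["attitude"]).T+m["position"]
hsv=cv2.cvtColor(p,cv2.COLOR_RGB2HSV); H,S,V=[hsv[...,i].astype(int) for i in range(3)]
N=(W[...,1]>.1)&(W[...,1]<.3)&(W[...,0]>.5)&(W[...,0]<.7)
for n,ms in(("yellow",(H>17)&(H<35)&(S>130)&(W[...,2]>.2)),("grip",(W[...,2]>.262)&(W[...,2]<.285)&(W[...,1]>.2)),("catchred",((H<8)|(H>172))&(S>120)&(W[...,2]>.17))):
    q=W[N&ms]; print(n,len(q),q.mean(0).round(4) if len(q) else 0,q.min(0).round(3),q.max(0).round(3))
T=rot(manip.state()["eef_rot"]); q=(W-manip.state()["position"])@T*1000
f=(np.abs(q[...,0])<15)&(np.abs(q[...,1])<40)&(q[...,2]>-70)&(q[...,2]<10); q=q[f]; print("finger",np.percentile(q,[1,50,99],axis=0).round())
E
```

```text
t 12.675 pos [0.5834 0.124  0.2914] yaw_y -0.34 down [-0. -0. -1.] F [-0.5  0.1 -0.6] gap 0.0005742594275163358 0.0 q [0.15 0.35 1.2  0.   1.59 0.15]
yellow 3642 [0.5784 0.1483 0.4239] [0.5   0.123 0.222] [0.671 0.239 0.495]
grip 720 [0.5995 0.2395 0.2747] [0.589 0.229 0.262] [0.61  0.251 0.278]
catchred 640 [0.5843 0.1583 0.3755] [0.5   0.122 0.172] [0.667 0.236 0.495]
finger [[  8. -12. -70.]
 [ 10.  -0. -53.]
 [ 11.  12. -26.]]
```

View pics/w4.png

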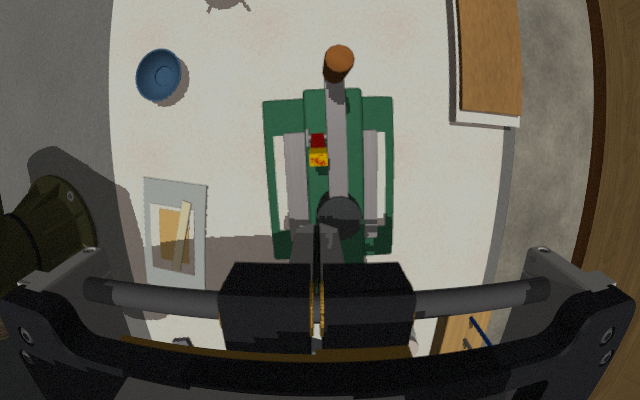

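The wrist view shows the catch's yellow tip at (318,158), still closed and in line with the fingers (x≈317), and the grip top at (339,58). I descend and push in +y.

jog_arm([
  [[0,0,-2],0],
  [[0,0,-3.7],0],
  [[0,0,-3.7],0],
  [[0,0,-3.7],0],
  [[0,0.6,-3.7],0],
  [[0,1.2,-3.7],0],
  [[0,1.7,-3.7],0],
  [[0,2.2,-3.7],0],
  [[0,2.6,-3.7],0],
  [[0,2.6,-3.7],0],
  [[0,2.6,-3.7],0],
])

```text
t: 14.1
position: [0.5834, 0.1891, 0.1992]
eef_rot: [0.0, 0.708, 0.706, -0.0]
ft_force: [-0.3, -0.0, 0.5]
finger_gap: 0.0005
finger_force: 0.0
```

jog_arm([
  [[0,0,0],0],
  [[0,0,1.5],0],
  [[0,0,3.5],0],
  [[0,0,3.5],0],
  [[0,0,3.5],0],
])

```text
t: 14.72
position: [0.5833, 0.189, 0.2859]
eef_rot: [-0.0, 0.708, 0.706, -0.0]
ft_force: [0.4, -0.5, -0.1]
finger_gap: 0.0002
finger_force: 0.0
```

```bash
python3 - <<'E'
from st import *
st(); p,d=manip.camera("wrist"); q,_=manip.camera("scene")
cv2.imwrite("pics/w5.png",np.hstack([p[20:300,180:500],cv2.resize(q[120:260,280:440],(320,280))])[...,::-1])
E
```

```text
t 14.725 pos [0.5833 0.189  0.2859] yaw_y -0.2 down [-0.001 -0.    -1.   ] F [ 0.4 -0.5 -0.1] gap 0.0001653874686205269 0.0 q [ 0.25  0.4   1.15 -0.    1.59  0.26]
```

View pics/w5.png

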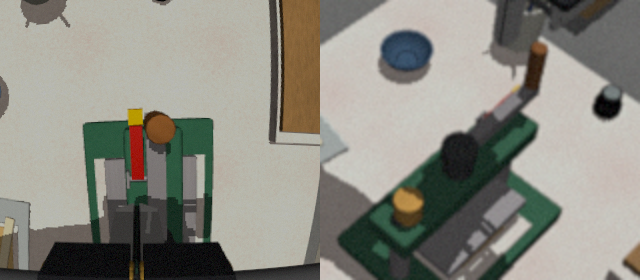

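The catch lies flat outwards, with its yellow tip at (135,117). I grip the post next.

jog_arm([
  [[0.3,1,0],0],
  [[0.65,2,0],0],
  [[0.65,2,0],0],
  [[0.65,2,0],0],
  [[0.65,2,-1.5],0],
  [[0.65,2,-3],0],
  [[0.65,2,-3.55],0],
  [[0.65,2,-3.55],0],
  [[0.65,2,-3.55],0],
], fingers=0.1)

```text
t: 15.95
position: [0.6003, 0.2393, 0.1997]
eef_rot: [0.001, 0.708, 0.706, 0.001]
ft_force: [-0.5, -0.0, 0.8]
finger_gap: 0.0423
finger_force: 0.0
```

jog_arm([
  [[0,0,0],0],
  [[0,0,0],0],
  [[0,0,0],0],
  [[0,0,0],0],
  [[0,0,0],0],
], fingers=1, newtons=25)

```text
t: 16.58
position: [0.6, 0.2394, 0.1984]
eef_rot: [0.0, 0.708, 0.706, 0.0]
ft_force: [1.9, 1.2, 4.2]
finger_gap: 0.0216
finger_force: 25.0
```

```bash
python3 - <<'E'
from st import *
p=st(); h=np.array([.604,.0995]); v=p[:2]-h; print(np.hypot(*v), np.degrees(np.arctan2(v[1],v[0])))
h=np.array(p[:2])-.14*np.array([-np.sin(.041),np.cos(.041)]); print("hub",h)
for k in range(1,12):
    a=k*.1+.041; q=h+.14*np.array([-np.sin(a),np.cos(a)]); print(k*.1,((q-p[:2])/.025).round(2),(np.degrees(k*.1)/8).round(2))
E
```

```text
t 16.575 pos [0.6    0.2394 0.1984] yaw_y -0.19 down [ 0.001  0.    -1.   ] F [1.9 1.2 4.2] gap 0.02160276205596956 25.00080496072769 q [ 0.32  0.51  1.19 -0.    1.44  0.33]
0.13995216872632155 91.6504475255576
hub [0.60570752 0.09951176]
0.1 [-0.56 -0.05] 0.72
0.2 [-1.11 -0.16] 1.43
0.30000000000000004 [-1.64 -0.32] 2.15
0.4 [-2.16 -0.53] 2.86
0.5 [-2.65 -0.8 ] 3.58
0.6000000000000001 [-3.12 -1.11] 4.3
0.7000000000000001 [-3.55 -1.46] 5.01
0.8 [-3.94 -1.86] 5.73
0.9 [-4.3 -2.3] 6.45
1.0 [-4.6  -2.77] 7.16
1.1 [-4.86 -3.26] 7.88
```

The post is gripped (gap 21.6 mm). I pull it along the arc.

jog_arm([
  [[-0.56,-0.05,0],0.7],
  [[-1.1,-0.16,0],1.4],
  [[-1.64,-0.32,0],2.1],
  [[-2.16,-0.53,0],2.9],
  [[-2.65,-0.8,0],3.6],
  [[-3.12,-1.1,0],4.3],
  [[-3.55,-1.46,0],5],
  [[-3.94,-1.86,0],5.7],
  [[-4.3,-2.3,0],6.4],
  [[-4.6,-2.77,0],7.1],
  [[-4.74,-3.02,0],7.5],
  [[-4.74,-3.02,0],7.5],
])

```text
t: 18.08
position: [0.4821, 0.1646, 0.1983]
eef_rot: [0.001, 0.26, 0.966, 0.002]
ft_force: [12.0, 8.8, -0.3]
finger_gap: 0.0213
finger_force: 25.0
```

jog_arm([
  [[0,0,0],0],
  [[0,0,0],0],
  [[0,0,0],0],
  [[0,0,0],0],
])

```text
t: 18.58
position: [0.4821, 0.1647, 0.1984]
eef_rot: [0.001, 0.26, 0.966, 0.001]
ft_force: [10.5, 7.0, 0.2]
finger_gap: 0.0216
finger_force: 25.0
```

```bash
python3 - <<'E'
from st import *
p=st(); v=p[:2]-np.array([.605,.0995]); print(np.hypot(*v), np.arctan2(v[1],v[0])-np.pi/2-.041)
p,d=manip.camera("wrist"); q,_,_=grab("top")
cv2.imwrite("pics/w6.png",np.hstack([p[20:300,180:500],cv2.resize(q[110:250,210:370],(320,280))])[...,::-1])
E
```

```text
t 18.575 pos [0.4821 0.1647 0.1984] yaw_y 59.83 down [ 0.003  0.002 -1.   ] F [10.5  7.   0.2] gap 0.02158556212140723 25.00249743461609 q [ 0.26  0.19  1.61  0.    1.33 -0.79]
0.1390799594033127 1.0421572306242495
```

View pics/w6.png

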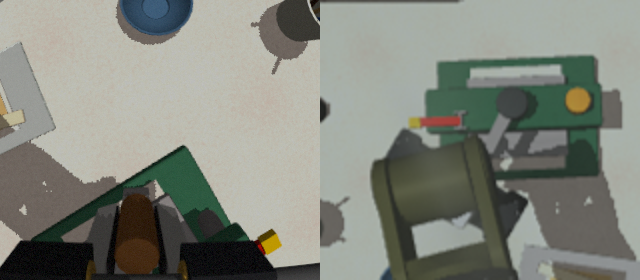

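The post is between the fingers, the arm stands at about 1.04 rad, the catch lies open and the weight is in place. I hand in.

```bash
python3 -c "
from cell import manip
print(manip.hand_in())"
```

```text
the job is handed in; nothing more can be done
None
```

I set the knob to zero, flipped the catch flat, pulled the lever to about 1.04 of 1.05 rad (measured from the gripper pose) and handed the job in while still holding it there; the hand-in gave no verdict.

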